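# Load the large dosing syringe into its stand

## Robot

A 6-joint arm with a two-finger parallel gripper is mounted at the origin on the work surface. World frame = base frame: x ahead of the robot, y to its left, z up, the work surface at z = 0. Lengths are in m, angles in rad, forces in N, time in s.
With the tool pointing down it reaches from about 0.325 to 0.9 m from the base axis. Payload 6.1 kg.
Tool frame: the origin (TCP) lies midway between the tips of the shut fingers; the grasp point (between the pads) lies 19 mm behind it; z points along the fingers, y is the line along which they close (so a half turn about z gives the same grasp; the last joint's range is limited). The gripper opens to 85 mm and grips with 20 to 120 N. Pads are 22 mm wide; open, the fingers measure 114 mm over their backs; the gripper's body (76 mm by 85 mm) begins 54 mm behind the grasp point. The pads swing forward as they close: fully open they stand 13 mm farther back than shut.
Start: joints at [0.998, 0.22, 1.526, -0, 1.395, -0.126], TCP at [0.27, 0.564, 0.231] pointing down, gripper open.
Joint ranges: [-2.98, 2.98], [-0.91, 2.08], [0.09, 2.57], [-1.24, 4.39], [0.2, 2.65], [-2.68, 2.68]. Speed limits (rad/s): [2.57, 2.57, 3.01, 3.14, 3.14, 3.14].

## Interface

Orientations are given as [roll, pitch, yaw] about the fixed x, y, z axes, in that order (R = Rz(yaw) Ry(pitch) Rx(roll)).
In Python, from plant import movep, move_l, set_joints, gripper_to, hold, inverse_kinematics, observe, get_image, get_calibration, Unreachable, job_done gives the robot as it stands. Calls block until the motion is done:
- movep(position, orientation): joint-space move of the TCP to a pose.
- move_l(position, feed=0.15, rotation=None, max_force=None): straight line of the TCP; rotation=None keeps the orientation; feed is the mean speed in m/s. With max_force (N) it stops when the force on the tool has changed by that much, and returns True; else False.
- set_joints(angles): joint-space move.
- gripper_to(opening, f_grip=None): finger opening in m; f_grip is the grip in N (None keeps the last); returns when the fingers have stopped.
- hold(seconds).
- inverse_kinematics(position, orientation): joint angles nearest the present ones, or None.
- observe(): the state.
- get_image(name): name is "side" or "top"; returns (picture, depth): 420x560x3 uint8, red, green, blue; 420x560 float32, m along the optical axis (not along the pixel's ray), 0 where there is no reading.
- get_calibration(name): a dict with "intrinsics" (3x3 intrinsics, pixels), "dist_coeffs" ([k1, k2, p1, p2, k3] as OpenCV has them; the pictures are not rectified), "world_from_camera" (4x4, takes a point from camera to world coordinates). Camera axes: x right, y down, z forward; pixel columns grow to the right and rows downward; lengths in m; the calibration is good to about 2 mm. A picture is of the moment at which its call begins. get_calibration takes no time and is no camera call.
A pose or a line that the arm cannot do raises Unreachable and nothing moves.
- job_done(): hands the job in; it is judged then, once.
The state is a dict: "time_s": time; "q": joint angles; "joint_velocities": joint speeds; "joint_torque": joint torques, N m; "eef_pos": TCP position; "tcp_rot": TCP orientation; "ft_force": force on the tool from outside, world axes, zero at the start; "torque": the same for the moment, N m; "opening": finger opening in m; "grasp_force": force on a finger pad.
Only numpy, scipy, OpenCV 4.12 (cv2) and the standard library are available. Lean on these libraries where they do the work, as an engineer would, in place of code of your own. Each camera call takes 0.05 s, during which the arm holds its last target. There are 200 camera calls.

## Task

Take the larger dosing syringe out of the wooden rack and slide it sideways, upright, into the slotted holder of the dosing stand until it is fully home, its flange trapped under the hood against the back wall, then let go of it. Feel your way in gently, without forcing the syringe or the stand, and leave the slim syringe, bowl, jar and cup where they are.

Things in the scene. Friction and masses are not known exactly. Their poses are not given: they have to be found in the camera images.
- syringe_cap (a point): Larger of two upright white/clear dosing syringes, nozzle down in either rack hole; rigid, round, 140 mm tall, 0.08 to 0.17 kg. This point: centre of its white finger cap (diameter 26, 28 tall), the part to grip. z up along the axis. Below this point: cap underside at 14 mm, stem diameter 14 to 38 mm, flange 38 to 42 mm, barrel diameter 28 from 42 to 110, then taper and nozzle, tip at 126.
- syringe_flange (a point): Same syringe: centre of the underside of its round flange (diameter 44, 4 thick), 42 mm below the cap's centre; the barrel (diameter 28) begins here downwards.
- rack: Fixed wooden rack, 70 x 190 mm, 95 tall. Origin at the centre of its underside on the table; x across, y along the row. Two 34 mm holes at y = -45 and +45 mm; the syringes hang in them by their flanges on the top face, tips 11 mm over the table, so a syringe must rise 85 mm to come clear.
- stand: Fixed dosing stand: flat steel foot (205 x 130, 12 thick), aluminium column, and clamped to that a holder of two level slotted plates, lower plate and hood. Origin on the table straight below the axis of a fully home syringe; x is the slide-in direction, from open mouth to column; y left, z up. The holder's height differs every time and is not reported; it keeps its height under load.
- holder_ledge (a point): Point fixed to the foot, at stand x = -54, 156 mm up: near the uncovered front part of the lower plate, whose top is anywhere from 18 mm below to 18 mm above it (find by touch or sight). The plate is 6 thick, 76 wide, x = -84 to 36; slot 34 wide for the barrel, open at x = -84, flared to 44 over the first 10 mm. The flange can be set on it here from above and slid along it.
- holder_home (a point): Point fixed to the foot, at stand x = 0, 156 mm up, on the home axis; the lower plate's top is within 18 mm of it in height, as at the ledge. Hood: plate 5 thick over x = -24 to 36, underside 7 mm above the lower plate's top, 20 mm stem slot open at x = -24. A back wall between the plates at x = 22 stops the flange; then the axis is at x = 0, y = 0. The gap's sides are open.
- column (a point): Top of the stand's 24 mm square column, 190 mm above the table at stand x = 75; a 46 mm clamp block of the holder surrounds the column lower down.
- slim: The slim syringe in the other rack hole: same height (140 mm) and flange, but barrel diameter 18 and cap diameter 16. Origin at its tip. Leave alone.
- bowl: White ceramic bowl, rim diameter 84, 30 tall, on the stand's foot under the holder; its rim is 42 mm above the table. Origin at its underside. Leave alone.
- jar: Amber glass jar with brass cap, diameter 70, 90 tall, on the table. Origin at its underside. Leave alone.
- mug: Blue ceramic cup, diameter 72, 85 tall, on the table. Origin at its underside. Leave alone.
Mind the look-alikes: they are no part of the job. Leave any green or purple look-alike of the part that bears syringe_cap alone.

How it is judged:
By the outcome, as a careful person would: the job done as asked, in the order asked, and still so for the second after the job is handed in, with the robot touching nothing.
It also fails if it takes over 58 s, if anything falls off the work surface, if the arm or the gripper's body presses on something with over 40 N, if the wrist force passes 120 N, or if a joint passes its speed limit or range.

## Working session

There is one attempt and no reset: what is moved stays moved. The work goes in short steps, each a Python script; the robot and the scene stay as the last script left them, time stands still between calls to the robot, and variables do not carry over. Pictures are saved under pics/ and viewed, at most 10 in all, crops included, and the job is handed in when it is done.

```bash
mkdir -p pics; cat > h.py <<'E'
import numpy as np, cv2
from plant import *
def cloud(n):
    im,d=get_image(n); c=get_calibration(n); K=np.array(c["intrinsics"],float); D=np.array(c["dist_coeffs"],float)
    h,w=d.shape; u,v=np.meshgrid(np.arange(w),np.arange(h))
    p=cv2.undistortPoints(np.stack([u,v],-1).reshape(-1,1,2).astype(np.float64),K,D).reshape(h,w,2)
    P=np.dstack([p*d[...,None],d]); T=np.array(c["world_from_camera"])
    W=P@T[:3,:3].T+T[:3,3]; W[d==0]=np.nan
    return im,W,T
def save(im,f): cv2.imwrite("pics/"+f,im[...,::-1])
E
python3 - <<'E'
from h import *
for n in("side","top"):
    im,W,T=cloud(n); save(im,n+"0.png"); np.save(n+"0.npy",W); print(n,T.round(3).tolist(),np.isnan(W[...,0]).mean())
E
```

```text
side [[0.996, -0.062, 0.062, 0.529], [-0.087, -0.686, 0.723, -0.86], [-0.002, -0.725, -0.688, 0.953], [0.0, 0.0, 0.0, 1.0]] 0.003966836734693877
top [[0.009, -0.989, 0.147, 0.437], [-1.0, -0.01, -0.0, -0.019], [0.002, -0.147, -0.989, 1.245], [0.0, 0.0, 0.0, 1.0]] 0.0038903061224489794
```

View pics/top0.png

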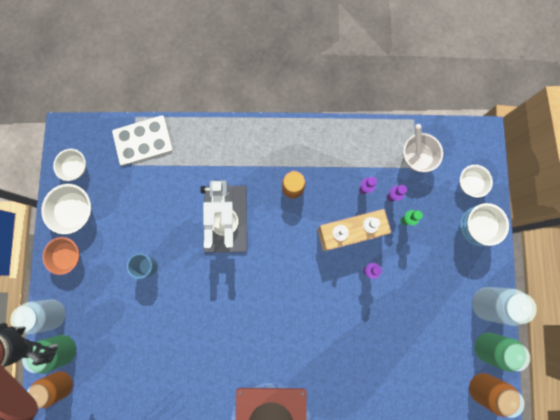

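View pics/side0.png

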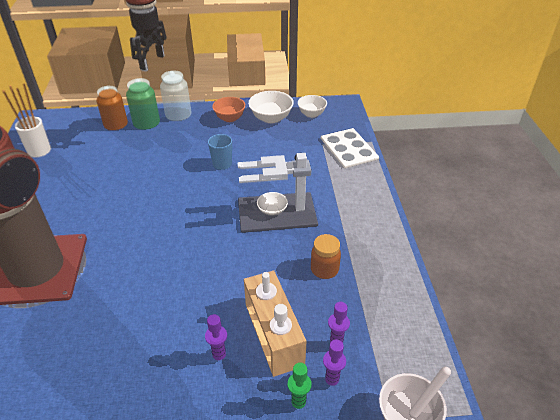

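Top view: the rack is at about (355,229), with the larger syringe at (372,225) and the slim one at (341,233). The stand is at about (222,215), mouth towards the robot. In the side view the large cap is at (281,315) and the holder at (265,170). Green and purple look-alikes stand around the rack. Next I'll measure.

```bash
python3 - <<'E'
from h import *
t=np.load("top0.npy"); s=np.load("side0.npy")
def box(W,u0,u1,v0,v1,z0,z1):
    P=W[v0:v1,u0:u1].reshape(-1,3); return P[(P[:,2]>z0)&(P[:,2]<z1)]
def rp(n,P):
    (c,sz,a)=cv2.minAreaRect(P[:,:2].astype(np.float32)); print(n,len(P),P.mean(0).round(4),"rect",np.round(c,4),np.round(sz,4),round(a,1))
rp("racktop",box(t,310,400,200,260,.085,.099))
rp("racktop side",box(s,240,310,265,375,.085,.099))
for n,u in(("slim",(328,354,220,246)),("big",(360,385,213,238))):
    rp(n+" cap top",box(t,*u,.143,.16)); 
rp("big cap side",box(s,268,295,300,335,.125,.16)); rp("slim side",box(s,255,278,268,300,.125,.16))
rp("foot",box(t,190,260,170,265,.007,.018))
P=box(t,190,260,170,265,.11,.24); h,e=np.histogram(P[:,2],np.arange(.11,.24,.004)); print([(round(a,3),int(b)) for a,b in zip(e,h) if b])
P=box(s,230,330,145,205,.11,.24); h,e=np.histogram(P[:,2],np.arange(.11,.24,.004)); print([(round(a,3),int(b)) for a,b in zip(e,h) if b])
im=cv2.imread("pics/side0.png")[140:240,220:330]; im2=cv2.imread("pics/top0.png")[170:260,180:290]
a=cv2.resize(im,None,fx=3.5,fy=3.5,interpolation=2); b=cv2.resize(im2,(a.shape[1],a.shape[0]),interpolation=2)
cv2.imwrite("pics/stand.png",np.hstack([a,b]))
E
```

```text
racktop 1284 [ 0.5616 -0.2343  0.0954] rect [ 0.5708 -0.2598] [0.082  0.2453] 19.3
racktop side 2065 [ 0.5644 -0.2491  0.0953] rect [ 0.5704 -0.2592] [0.0714 0.2446] 15.2
slim cap top 28 [ 0.55   -0.1928  0.151 ] rect [ 0.5494 -0.1931] [0.0139 0.0132] 89.8
big cap top 74 [ 0.5733 -0.2767  0.1511] rect [ 0.573  -0.2776] [0.0223 0.0266] 2.6
big cap side 207 [ 0.5746 -0.2829  0.1453] rect [ 0.5746 -0.2801] [0.0246 0.0233] 84.2
slim side 97 [ 0.5522 -0.1948  0.1429] rect [ 0.5522 -0.1926] [0.0157 0.0149] 86.8
foot 1313 [0.5887 0.1249 0.0123] rect [0.6094 0.1421] [0.2574 0.1901] 1.9
[(np.float64(0.142), 8), (np.float64(0.146), 30), (np.float64(0.15), 158), (np.float64(0.154), 264), (np.float64(0.158), 213), (np.float64(0.162), 263), (np.float64(0.166), 286), (np.float64(0.17), 21), (np.float64(0.174), 1), (np.float64(0.178), 3), (np.float64(0.182), 13), (np.float64(0.186), 33), (np.float64(0.19), 39), (np.float64(0.194), 7)]
[(np.float64(0.11), 11), (np.float64(0.114), 10), (np.float64(0.118), 17), (np.float64(0.122), 8), (np.float64(0.126), 11), (np.float64(0.13), 9), (np.float64(0.134), 2), (np.float64(0.138), 4), (np.float64(0.142), 13), (np.float64(0.146), 71), (np.float64(0.15), 200), (np.float64(0.154), 285), (np.float64(0.158), 157), (np.float64(0.162), 219), (np.float64(0.166), 275), (np.float64(0.17), 20), (np.float64(0.174), 17), (np.float64(0.178), 13), (np.float64(0.182), 14), (np.float64(0.186), 29), (np.float64(0.19), 40)]
```

View pics/stand.png

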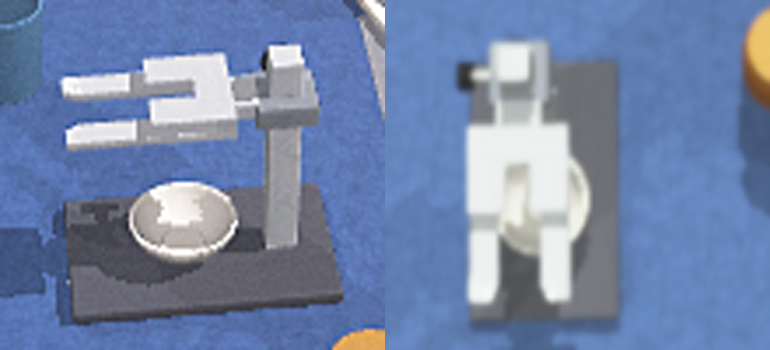

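Crops: the holder's mouth faces the robot (prong tips at about (65,85) and (70,135) in the left crop), the hood is open and empty, the column is at the far side, and the bowl is below. I'll fit the holder pose with a template.

```bash
python3 - <<'E'
from h import *
from scipy.spatial import cKDTree
from scipy.optimize import minimize
t=np.load("top0.npy"); s=np.load("side0.npy")
g=np.array([(x,y) for x in np.arange(-83.5,36,1) for y in np.arange(-37.5,38,1)])
x,y=g.T; slot=np.where(x<-74,17+5*(-74-x)/10,17)
keep=np.where(x<-24,abs(y)>slot,~((abs(y)<10)&(x<0))); M=g[keep]/1000
mask=lambda M:~((abs(M[:,1])<.015)&(M[:,0]>-.004)&(M[:,0]<.02))   # unknown slot end
for n,W,b in(("top",t,(190,260,170,265)),("side",s,(225,330,140,215))):
    P=W[b[2]:b[3],b[0]:b[1]].reshape(-1,3); P0=P
    P=P[(P[:,2]>.144)&(P[:,2]<.174)]
    def f(p,full=False):
        c,si=np.cos(p[2]),np.sin(p[2]); Q=(P[:,:2]-p[:2])@np.array([[c,-si],[si,c]])
        ok=Q[:,0]<.038
        a=cKDTree(M).query(Q[ok])[0]; d=cKDTree(Q).query(M)[0][mask(M)]
        if full: return Q
        return np.minimum(a,.008).mean()+np.minimum(d,.008).mean()
    c=P[:,:2].mean(0); best=None
    for a in(-.15,0,.15):
      for dx in(0,.025):
        r=minimize(f,[c[0]+dx,c[1],a],method="Nelder-Mead",options=dict(initial_simplex=[[c[0]+dx,c[1],a],[c[0]+dx+.01,c[1],a],[c[0]+dx,c[1]+.01,a],[c[0]+dx,c[1],a+.1]],xatol=1e-4,fatol=1e-6))
        if best is None or r.fun<best.fun: best=r
    Q=f(best.x,True); lo=(Q[:,0]<-.03)&(Q[:,0]>-.08)&(abs(Q[:,1])>.02)&(abs(Q[:,1])<.035); hi=(Q[:,0]>-.018)&(Q[:,0]<.03)&(abs(Q[:,1])>.013)&(abs(Q[:,1])<.033)
    print(n,best.x.round(4),best.fun,"plate z",np.median(P[lo,2]),P[lo,2].std(),"hood",np.median(P[hi,2]))
    C=P0[(P0[:,2]>.185)&(P0[:,2]<.195)]; print(" column",C.mean(0).round(4),len(C), "pred",best.x[:2]+.075*np.array([np.cos(best.x[2]),np.sin(best.x[2])]))
from plant import observe
print(observe()["time_s"])
E
```

```text
top [0.5869 0.146  0.0272] 0.0014411304271845211 plate z 0.15473356953903694 0.0019613501715662553 hood 0.16645112158757835
 column [0.6626 0.1482 0.1901] 83 pred [0.66190265 0.14808155]
side [0.5889 0.1458 0.0279] 0.0018520777328649902 plate z 0.15464200951570528 0.0023938020717468303 hood 0.16595669036759275
 column [0.6632 0.1467 0.1901] 72 pred [0.66383413 0.14786829]
0.1
```

```bash
cat >> h.py <<'E'
YAW=0.0275; R=[np.pi,0,YAW]; ex=np.array([np.cos(YAW),np.sin(YAW)]); ey=np.array([-ex[1],ex[0]]); HOME=np.array([.588,.146])
def S(x,y,z): p=HOME+x*ex+y*ey; return [p[0],p[1],z]
def st(m=""):
    o=observe(); p=np.array(o["eef_pos"]); d=p[:2]-HOME
    print(m,"t",round(o["time_s"],2),"tcp",p.round(4),"stand xy",(d@ex).round(4),(d@ey).round(4),"F",np.round(o["ft_force"],2),"open",round(o["opening"],4),"grip",np.round(o["grasp_force"],1))
E
python3 - <<'E'
from h import *
bx,by=.5738,-.2785
for p in([bx,by,.28],[bx,by,.117],S(-.135,0,.28),S(-.135,0,.17),S(0,0,.17)): print(inverse_kinematics(p,R))
gripper_to(.06,40)
movep([bx,by,.28],R); st("above")
move_l([bx,by,.15],feed=.15)
print(move_l([bx,by,.117],feed=.06,max_force=6)); st("down")
gripper_to(.0,40); st("grip")
im,W,T=cloud("side"); save(im[220:400,180:400],"grip.png")
E
```

```text
[-5.75414954e-01  2.24515918e-01  1.43083773e+00 -4.44089210e-16
  1.48623900e+00  9.67881373e-01]
[-5.75414954e-01  3.50213338e-01  1.59038971e+00 -4.44089210e-16
  1.20098960e+00  9.67881373e-01]
[ 1.38026605e-01 -1.76491245e-01  1.83912178e+00 -4.44089210e-16
  1.47896212e+00  1.68132293e+00]
[ 1.38026605e-01 -9.05827056e-02  1.97163542e+00 -4.44089210e-16
  1.26053994e+00  1.68132293e+00]
[ 1.13276613e-01  2.24335904e-01  1.63971481e+00 -4.44089210e-16
  1.27754194e+00  1.65657294e+00]
above t 3.62 tcp [ 0.5742 -0.2777  0.28  ] stand xy -0.0255 -0.4231 F [-0.48  0.87 -0.  ] open 0.06 grip 0.0
False
down t 5.33 tcp [ 0.5738 -0.2785  0.1169] stand xy -0.0259 -0.424 F [-1.08  0.59  0.86] open 0.0599 grip 0.0
grip t 5.74 tcp [ 0.5742 -0.2788  0.1177] stand xy -0.0255 -0.4243 F [ 0.17 -0.81  2.89] open 0.0249 grip 39.3
```

```bash
python3 - <<'E'
from h import *
bx,by=.5738,-.2785
print(move_l([bx,by,.20],feed=.1,max_force=10)); st("lift")
move_l([bx,by,.29],feed=.15); st()
move_l(S(-.135,0,.29),feed=.25); hold(.3); st("front")
im,W,T=cloud("side"); im2,W2,_=cloud("top"); a=cv2.resize(im[70:250,150:340],None,fx=2,fy=2); b=cv2.resize(im2[150:300,170:280],(330,a.shape[0])); save(np.hstack([a,b]),"front.png")
E
```

```text
False
lift t 6.78 tcp [ 0.5733 -0.2782  0.199 ] stand xy -0.0264 -0.4236 F [ 0.53 -0.18 -1.14] open 0.0248 grip 39.3
 t 7.53 tcp [ 0.5733 -0.2782  0.2886] stand xy -0.0263 -0.4236 F [ 0.28 -0.39 -1.75] open 0.0248 grip 39.3
front t 9.72 tcp [0.4532 0.1419 0.29  ] stand xy -0.1349 -0.0004 F [-0.31 -0.66 -0.98] open 0.0249 grip 39.3
```

View pics/front.png

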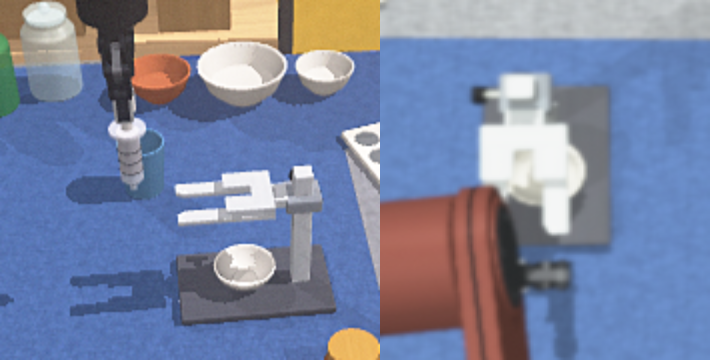

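Side view: the syringe hangs upright in the gripper at about (130,150), well in front of the mouth. Now lower it, enter the slot, and feel for the plate.

```bash
python3 - <<'E'
from h import *
move_l(S(-.135,0,.182),feed=.12); hold(.2); st("low")
c=move_l(S(-.054,0,.182),feed=.04,max_force=4); hold(.2); st(f"in slot {c}")
if not c:
    c=move_l(S(-.054,0,.168),feed=.008,max_force=3); st(f"touch {c}")
im,W,T=cloud("side"); save(cv2.resize(im[90:250,200:340],None,fx=3,fy=3),"ledge.png")
E
```

```text
low t 11.07 tcp [0.4536 0.1424 0.1829] stand xy -0.1344 0.0001 F [-0.36 -0.46 -1.34] open 0.0249 grip 39.3
in slot False t 13.45 tcp [0.534  0.1445 0.1821] stand xy -0.054 -0.0 F [-0.23 -0.02 -1.68] open 0.0248 grip 39.3
touch True t 14.32 tcp [0.534  0.1445 0.1764] stand xy -0.054 -0.0 F [-0.04  0.28  4.67] open 0.0248 grip 40.1
```

View pics/ledge.png

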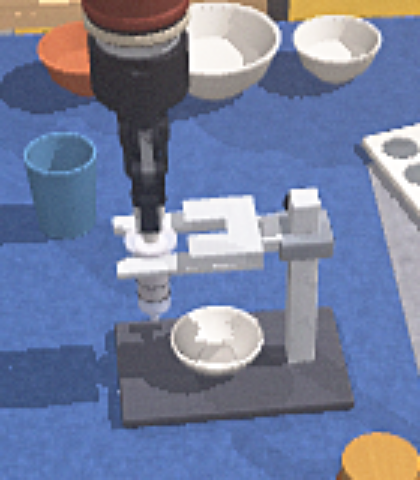

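The flange rests on the plate with the barrel in the slot (flange at (150,240)). Contact came at tcp z = 0.1764, against a predicted 0.177. I'll lift 1.2 mm and slide in under the hood until it touches the wall.

```bash
python3 - <<'E'
from h import *
z=.1778
move_l(S(-.054,0,z),feed=.02); hold(.2); st("raised")
c=move_l(S(-.008,0,z),feed=.025,max_force=5); st(f"slide {c}")
if not c:
    c=move_l(S(.008,0,z),feed=.01,max_force=5); st(f"wall {c}")
im,W,T=cloud("side"); save(cv2.resize(im[90:250,200:340],None,fx=3,fy=3),"home.png")
E
```

```text
raised t 14.87 tcp [0.5337 0.1445 0.1773] stand xy -0.0543 -0.0 F [ 0.39  0.65 -0.97] open 0.0247 grip 39.3
slide False t 16.86 tcp [0.5799 0.1458 0.1779] stand xy -0.0081 0.0 F [-0.39  0.1  -1.73] open 0.0253 grip 39.3
wall True t 17.82 tcp [0.5877 0.146  0.1767] stand xy -0.0003 -0.0 F [-1.09  0.08 -1.46] open 0.0248 grip 39.4
```

View pics/home.png

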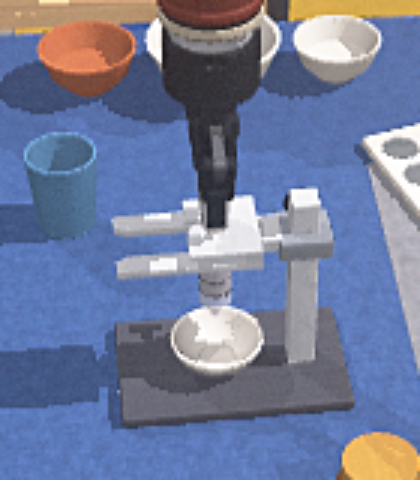

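The syringe is under the hood and met the wall at stand x = -0.3 mm, as expected. Next: set it down, press it lightly to the wall again, and release.

```bash
python3 - <<'E'
from h import *
p=observe()["eef_pos"]
c=move_l([p[0],p[1],.172],feed=.006,max_force=3); st(f"seat {c}")
z=observe()["eef_pos"][2]
c=move_l(S(.006,0,z),feed=.006,max_force=5); st(f"wall {c}")
hold(.2); st()
gripper_to(.05); hold(.3); st("released")
p=observe()["eef_pos"]
print(move_l([p[0],p[1],.26],feed=.08,max_force=6)); st("up")
move_l([p[0]-.12,p[1],.30],feed=.2); hold(.3)
im,W,T=cloud("side"); a=cv2.resize(im[130:250,220:340],None,fx=3.5,fy=3.5)
P=W[140:230,230:320].reshape(-1,3); d=P[:,:2]-HOME; u,v=d@ex,d@ey
k=(P[:,2]>.18)&(P[:,2]<.23)&(u<.05)&(u>-.1)&(abs(v)<.05); print("cap",k.sum(),u[k].mean(),v[k].mean(),P[k,2].max(),(u[k].min(),u[k].max()))
save(a,"final.png")
E
```

```text
seat True t 18.12 tcp [0.5876 0.1459 0.1766] stand xy -0.0004 -0.0001 F [-1.32  0.05  3.89] open 0.0249 grip 39.9
wall True t 18.56 tcp [0.5877 0.146  0.1766] stand xy -0.0003 -0.0 F [-2.1   0.48  4.37] open 0.025 grip 40.0
 t 18.76 tcp [0.5877 0.146  0.1766] stand xy -0.0003 -0.0 F [-1.23 -0.08  4.07] open 0.0253 grip 40.0
released t 19.43 tcp [0.5878 0.146  0.1765] stand xy -0.0002 -0.0 F [0.51 0.82 0.38] open 0.0498 grip 0.0
False
up t 20.62 tcp [0.5874 0.1459 0.2591] stand xy -0.0006 -0.0001 F [-0.19  0.73  0.2 ] open 0.0499 grip 0.0
cap 144 0.0002096586864957082 -0.004995354964101876 0.21430307645875657 (np.float64(-0.011807687866205702), np.float64(0.013295500265809813))
```

View pics/final.png

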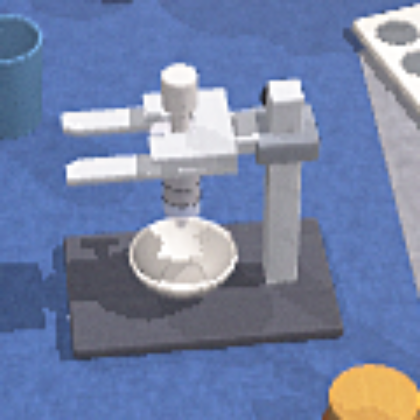

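The syringe stands upright under the hood with its cap at (180,90). Its measured centre is within 1 mm of home along the slide direction, and the stand and bowl haven't moved.

```bash
python3 -c "
from plant import *
print(job_done())"
```

```text
the job is handed in; nothing more can be done
None
```

The larger syringe is upright and fully home in the holder, released with its flange under the hood against the back wall, and the job was handed in at about 22 s of the 58 s allowed.

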